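# Log a pest-trap sample at the florist's bench

### The job

Log the pest sample: lift the red-barred clip on the aluminium stage, slide the yellow trap plate under it, black fin trailing, until it is fully home against the slot's stop, and then lower the clip so that it rests on the plate. Also turn the white-lidded amber jar on its foot so that its code label squarely faces the reader's red window. Let go of everything, and leave the other things on the bench where they are.

Things in the scene. Friction and masses are not known exactly. Their poses are not given: they have to be found in the camera images.
- stage: fixed aluminium inspection stage, 180 x 110 mm, bed top 20 mm above the bench. Origin: centre of its underside. Its +x runs from the open (loading) end to the clip hinge. The slot is centred on y = 0: two dark fences 5 mm high, 44 mm apart, run from x = +7 to +47 mm, with a flared mouth from x = -8 mm; the slot's stop, 5 mm high, has its face at x = +45 mm. The bed is bare from x = -90 to -8 mm. The clip hinge (axis along y) is at x = +70, z = 35 mm
- seat (a point): the place on the stage (stage frame x -5, y 0, z 20 mm) where the plate's origin lies when the plate is fully home; axes as the stage
- clip (a joint): angle of the steel clip, rad: 0 = down on the empty bed, about 0.09 = resting on a plate, 0.8 = fully raised. It is sprung, with a stiff hinge: it stays at any angle where it is left; about 3 N at the red bar raises it and about 1 to 2 N pushes it down. The clip is 20 mm wide and reaches 55 mm from the hinge towards the stage's -x; positive raises the free end
- clip_bar (a point): centre of the red grip bar on the clip's free end: a round bar 12 mm thick, 20 mm long along the stage's y, on a 10 mm wide neck; pinch its two ends from above. 55 mm before and 18 mm above the hinge axis when the clip is down (53 mm above the bench)
- plate: loose yellow trap plate, 100 x 40 x 6 mm, 45 g, with a black fin near one end. Origin: centre of the underside; +x points along its length away from the fin (this end enters the slot first)
- plate_fin (a point): centre of the plate's black grip fin: 24 mm long along the plate's x, 10 mm thick, standing 6 to 28 mm above the plate's underside; this point is 35 mm behind the plate's origin and 17 mm above its underside
- reader: fixed black code reader, 50 x 70 mm, 75 mm tall, green strip on top, on a grey foot 4 mm thick. Its red window looks along its -x, from x = -20 mm. Origin: bench level, 5 mm before the middle of the black housing
- jar_place (a point): centre of the white disc on the reader's foot (reader frame x -110, y 0, z 4 mm), where the jar stands; axes as the reader
- jar: loose amber jar with white lid, diameter 50 mm, 78 mm tall, 0.16 kg, straight-sided. Origin: centre of the underside. Its +x points through the middle of the code label; an orange stripe on the lid points the same way. Its x axis must point along the reader's +x
- jar_label (a point): middle of the white bar-code label, on the jar's side 25 mm from its axis and 33 mm above its underside
- spare_jar: loose amber jar with green lid and no label, 50 mm diameter, 78 mm tall; leave alone. Origin: centre of the underside
- blue_plate: loose blue trap plate, same shape as the yellow one; leave alone. Origin: centre of the underside
- pot: loose terracotta pot, 90 mm diameter, 85 mm tall; leave alone. Origin: centre of the underside
- spool: loose spool of green tape with white rims, 60 mm diameter, 50 mm tall; leave alone. Origin: centre of the underside
- foam_brick: loose green brick, 100 x 75 x 50 mm; leave alone. Origin: centre of the underside
- secateurs: loose secateurs with red handles, 170 mm long, 16 mm high; leave alone. Origin: at the pivot, underside
Not all that is in view belongs to the job. There is more than one size of the plate; the one meant has the size given above.

How it is judged (in metres and radians):
On the way, in this order (a step that is already met when the one before it is completed fails the run):
1. the clip has been lifted (above 0.25 rad) (value of joint clip above 0.25 rad), for 0.2 s.
2. the yellow plate lies home in the slot while the clip is still raised (above 0.15 rad) (value of joint clip above 0.15 rad and x of plate in the frame of seat above -0.004 m and distance between plate and seat below 0.006 m and x of plate_fin in the frame of seat below -0.02 m), for 0.2 s.
At the end, for the whole second after the job is handed in: The yellow plate lies flat in the slot, within 4 mm of its stop, 6 mm of its seat in all and 0.1 rad of straight, fin end outwards; the clip rests on it (0.06 to 0.13 rad); the jar stands upright on its disc (within 15 mm) with its label facing the reader within 0.26 rad; all at rest (value of joint clip between 0.06 and 0.13 rad and x of plate in the frame of seat above -0.004 m and distance between plate and seat below 0.006 m and x of plate_fin in the frame of seat below -0.02 m and angle between the x axis of plate and the x axis of stage, either way round below 0.1 rad and linear speed of each of plate, jar below 0.01 m/s and angle between the x axis of jar and the x axis of reader, either way round below 0.26 rad and x of jar_label in the frame of jar_place above 0.005 m and horizontal distance between jar and jar_place below 0.015 m and height (world z) of jar below 0.008 m and angle between jar's own z axis and vertical below 0.05 rad); the robot touches nothing.
It fails at once if the jar is tipped over (more than 0.5 rad) (angle between jar's own z axis and vertical above 0.5 rad).
It fails at once if one of the other things on the bench is moved more than 30 mm (distance of any of spare_jar, blue_plate, pot, spool, foam_brick, secateurs from where it was at the start of the episode above 0.03 m).
It also fails if it takes over 72 s, if anything falls off the work surface, if the arm or the gripper's body presses on something with over 40 N, if the wrist force passes 120 N, or if a joint passes its speed limit or range.

### The arm

A 6-joint arm with a two-finger parallel gripper is mounted at the origin on the work surface. World frame = base frame: x ahead of the robot, y to its left, z up, the work surface at z = 0. Lengths are in mm, angles in degrees, forces in N, time in s.
With the tool pointing down it reaches from about 300 to 850 mm from the base axis. Payload 4.2 kg.
Tool frame: the origin (TCP) lies at the very end of the fingers, on their centre line; the grasp point (between the pads) lies 19 mm behind it; x points along the fingers, z is the direction in which the jaws open and shut, and the axes are right-handed (so a half turn about x gives the same grasp; the last joint's range is limited). The gripper opens to 91 mm and grips with 3 to 60 N. Pads are 32 mm wide; open, the fingers measure 118 mm over their backs; the gripper's body (76 mm by 178 mm) begins 60 mm behind the grasp point.
Start: joints at [-64.744, 18.312, 89.639, -0, 72.044, -1.146], TCP at [255.688, -515.041, 213.976] pointing down, gripper open.
Joint ranges: [-177.97, 177.97], [-48.28, 115.42], [12.27, 149.76], [-77.06, 257.06], [2.81, 150.46], [-146.56, 146.56]. Speed limits (degrees/s): [147.25, 147.25, 180, 180, 180, 180].

### API

Orientations are given as [roll, pitch, yaw] about the fixed x, y, z axes, in that order (R = Rz(yaw) Ry(pitch) Rx(roll)).
In Python, from workcell import state, grab_frame, camera_info, env, search_frame, place_of gives the robot as it stands.
- The arm moves only by the tool drive_tool, never from a script. Its argument "plan" is a list of rows, each a list of 7 numbers: the turn, a rotation vector about the world's x, y, z in degrees, then the shift along the world's x, y, z in mm, then the finger opening in mm, from 0 to 91.2. In form: [[wx, wy, wz, dx, dy, dz, jaw], ...]. A call has 1 to 10 rows; each row is the pose to reach, as a shift and turn from the pose measured when the call began; what a row does not reach only later rows make up. A row lasts 1/8 s, in which the tool goes at most 62.5 mm and 10.7 degrees, less where a joint would pass 70% of its speed; a pose out of reach is approached as far as the arm can. A call with a gripper value outside its range is refused whole. The fingers move at their own pace and stop on an object; "grip_force" is the grip in N (left out, the last holds). Time passes only in rows, so rows that repeat a pose let the fingers close. It gives the time, the measured TCP pose, the force and the opening at its end, in the units of the state.
- state(): the state, without advancing time (a new reading comes with each control period).
- grab_frame(name): name is "scene" or "top" or "wrist"; returns the picture (384x512x3 uint8, red, green, blue); there is no depth.
- camera_info(name): a dict with "intrinsics" (3x3 intrinsics, pixels), "origin" and "orientation" of the camera in the world; the wrist camera has in their place "hand_eye" (4x4, takes a point from camera to tool coordinates, whose origin is the TCP and whose axes are the tool frame's). Camera axes: x right, y down, z forward; pixel columns grow to the right and rows downward; lengths in mm; the calibration is good to about 2 mm. A picture is of the moment at which its call begins: read the wrist's pose just before it. camera_info takes no time and is no camera call.
- env.job_done(): hands the job in, once; it reports no verdict.
Trained networks look in the newest picture that a camera, given by its name, has taken for a name from the list of things; names that differ only in an ending like _2 or _b are one class to them, and where a whole thing is asked for, a point or a joint stands for the part that bears it (a point fixed in the world has none). Each returns a list of dicts, best first, with "p" (0 to 1); they miss things now and then, are a little off and sometimes report something else, mostly with a low value. They report only what shows in the picture. A call takes as long as a camera call. They do not tell look-alikes from the thing itself.
- search_frame(camera, label): "rect" ([left, top, right, bottom] as shares, 0 to 1, of the picture: columns of its width, rows of its height, round what is visible of it).
- place_of(camera, label): "location" ([column, row] as shares, 0 to 1, of the picture: columns of its width, rows of its height: a listed point, or the origin of a listed thing).
The state is a dict: "time_s": time; "qpos": joint angles; "qvel": joint speeds; "effort": joint torques, N m; "ee_pos": TCP position; "ee_rot": TCP orientation; "force": force on the tool from outside, world axes, zero at the start; "torque": the same for the moment, N m; "gripper_width": finger opening in mm.
Only numpy, scipy, OpenCV 4.12 (cv2) and the standard library are available. Lean on these libraries where they do the work, as an engineer would, in place of code of your own. Each camera call takes 0.05 s, during which the arm holds its last target. There are 200 camera calls.

## Working session

There is one attempt and no reset: what is moved stays moved. The work goes in short steps, Python scripts to look and compute and a tool call to move; the robot and the scene stay as the last step left them, time stands still between calls to the robot, and variables do not carry over. Pictures are saved under pics/ and viewed, about 8 in all and at most 12, crops included, and the job is handed in when it is done.

Besides the shell and the picture viewer there is one more tool, called after "Emit:" by a JSON object that holds its "api" and its "payload". drive_tool: Moves the arm, as the interface text tells. Its arguments: {"type":"object","properties":{"plan":{"type":"array"},"grip_force":{"type":"number"}},"required":["plan"]}

```bash
mkdir -p pics
cat > h.py <<'E'
import numpy as np, cv2
from scipy.spatial.transform import Rotation as R
from workcell import state, grab_frame, camera_info, env, search_frame, place_of
def cam(n,s=None):
    c=camera_info(n);K=np.array(c["intrinsics"])
    if n=="wrist":
        s=s or state();T=np.eye(4);T[:3,:3]=R.from_euler("xyz",s["ee_rot"],degrees=True).as_matrix();T[:3,3]=s["ee_pos"]
        T=T@np.array(c["hand_eye"]);return K,T[:3,:3],T[:3,3]
    o=np.array(c["orientation"],float)
    M=o if o.shape==(3,3) else (R.from_euler("xyz",o,degrees=True) if o.size==3 else R.from_quat(o)).as_matrix()
    return K,M,np.array(c["origin"])
def ray(n,px,z,C=None):
    K,M,o=C or cam(n);d=M@np.linalg.solve(K,[px[0],px[1],1]);return o+d*(z-o[2])/d[2]
def proj(n,P,C=None):
    K,M,o=C or cam(n);q=K@(M.T@(np.array(P)-o));return q[:2]/q[2]
def save(img,f,sc=1,box=None):
    if box: img=img[box[1]:box[3],box[0]:box[2]]
    cv2.imwrite("pics/"+f,cv2.resize(cv2.cvtColor(img,cv2.COLOR_RGB2BGR),None,fx=sc,fy=sc,interpolation=cv2.INTER_CUBIC))
E
python3 - <<'E'
from h import *
print(state()); print(camera_info("top")); print(camera_info("scene")); print(camera_info("wrist"))
imgs={}
for n in("top","scene"):
    imgs[n]=grab_frame(n); np.save(n+".npy",imgs[n])
    for l in ["stage","seat","clip_bar","plate","plate_fin","reader","jar_place","jar","jar_label","spare_jar","blue_plate","pot","spool","foam_brick","secateurs"]:
        r=place_of(n,l);print(n,l,[(np.round(np.array(q["location"])*[512,384],1).tolist(),round(q["p"],2)) for q in r[:3]])
save(imgs["top"],"top.png",1.5);save(imgs["scene"],"scene.png",1.5)
E
```

```text
{'time_s': 0.0, 'qpos': array([-6.47448410e+01,  1.83511955e+01,  8.97054787e+01,  7.60412939e-04,
        7.20414604e+01, -1.14580205e+00]), 'qvel': array([ 0.06317062, -0.0842283 , -0.03168681, -0.07718638, -0.06130853,
       -0.03614019]), 'effort': array([-7.31764594e-04, -4.12457299e+01, -2.31970918e+01,  7.24018039e-02,
        4.55856230e-02, -1.57413178e-04]), 'ee_pos': array([ 255.47239147, -514.58848414,  213.13100784]), 'ee_rot': array([178.43210438,  89.90186271, 114.83283037]), 'force': array([-0.53095599,  0.55783758, -0.72403031]), 'torque': array([-0.00695614,  0.00581412, -0.00561317]), 'gripper_width': 91.14612293100777}
{'intrinsics': array([[360.16219201,   0.        , 261.34625544],
       [  0.        , 360.16219201, 190.89142619],
       [  0.        ,   0.        ,   1.        ]]), 'origin': array([ 309.54651874,   10.50802607, 1078.14538583]), 'orientation': array([-167.80761103,   -0.25363891,  -87.57174424])}
{'intrinsics': array([[359.94403716,   0.        , 257.0504724 ],
       [  0.        , 359.94403716, 194.405269  ],
       [  0.        ,   0.      
[... 1570 characters left out ...]
ate [([272.1, 165.8], 0.74), ([209.2, 165.9], 0.73), ([326.1, 187.2], 0.68)]
scene plate_fin [([272.3, 169.1], 0.73), ([338.2, 185.3], 0.71), ([266.3, 194.4], 0.69)]
scene reader [([192.2, 186.2], 0.76), ([211.1, 166.2], 0.15)]
scene jar_place [([214.0, 165.7], 0.86)]
scene jar [([211.2, 166.0], 0.85), ([367.1, 309.0], 0.73), ([151.8, 164.1], 0.53)]
scene jar_label [([208.9, 162.9], 0.8), ([286.2, 234.9], 0.41)]
scene spare_jar [([207.4, 244.6], 0.77)]
scene blue_plate [([270.6, 294.8], 0.59)]
scene pot [([152.1, 165.7], 0.81)]
scene spool [([390.6, 259.8], 0.7)]
scene foam_brick [([365.7, 310.0], 0.98), ([287.6, 239.0], 0.64)]
scene secateurs [([211.3, 165.7], 0.67), ([158.5, 218.5], 0.65)]
```

View pics/top.png

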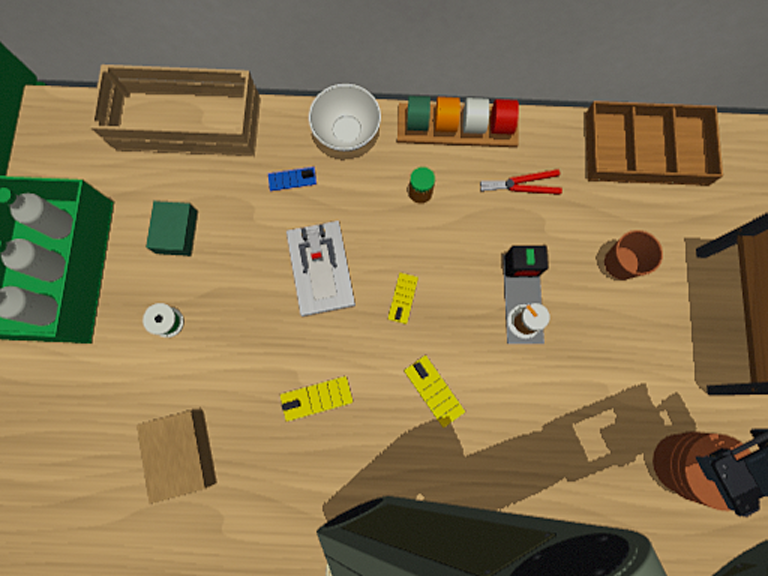

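View pics/scene.png

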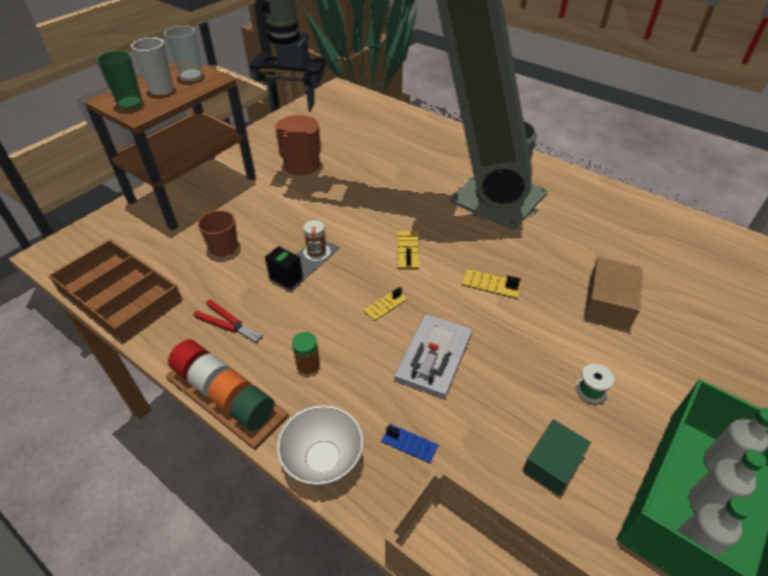

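```bash
cat > m.py <<'E'
from h import *
t=np.load("top.npy");C=cam("top")
hsv=cv2.cvtColor(t,cv2.COLOR_RGB2HSV)
y=cv2.inRange(hsv,(24,150,100),(35,255,255));y=cv2.morphologyEx(y,cv2.MORPH_CLOSE,np.ones((7,7)))
def rect(mask,z,lab):
    n,L,st,ce=cv2.connectedComponentsWithStats(mask)
    for i in range(1,n):
        if st[i,4]<100: continue
        c=max(cv2.findContours((L==i).astype(np.uint8),0,1)[0],key=len)[:,0]
        w=np.array([ray("top",p,z,C)[:2] for p in c],np.float32)
        r=cv2.minAreaRect(w);print(lab,ce[i].round(),"c",np.round(r[0],1),"size",np.round(r[1],1),"ang",round(r[2],1))
rect(y,6,"yellow")
g=cv2.inRange(hsv,(0,0,120),(179,45,255));g[:140]=0;g[215:]=0;g[:,:180]=0;g[:,245:]=0
rect(cv2.morphologyEx(g,cv2.MORPH_CLOSE,np.ones((15,15))),20,"stage")
g=cv2.inRange(hsv,(90,20,60),(125,90,200));g[:180]=0;g[232:]=0;g[:,:325]=0;g[:,375:]=0
rect(g,4,"foot")
for l,p,z in [("bar",(210.9,172.6),53),("jarplace",(347.2,217.3),4),("jar",(352.7,214.2),0),("label",(345.7,206.5),37),("reader",(347.3,178.5),0)]:print(l,ray("top",p,z,C).round(1))
a=cv2.resize(cv2.cvtColor(t,3+1)[140:290,180:320],None,fx=4,fy=4,interpolation=2);b=cv2.resize(cv2.cvtColor(t,4)[160:235,325:375],None,fx=4.8,fy=8,interpolation=2)
b=cv2.resize(cv2.cvtColor(t,4)[160:235,325:375],None,fx=4.8,fy=4.8,interpolation=2);b=cv2.copyMakeBorder(b,0,600-b.shape[0],0,0,0)
cv2.imwrite("pics/crop1.png",np.hstack([a,b]))
E
python3 m.py
```

```text
yellow [268. 198.] c [519.6  -6.2] size [ 39.5 100.4] ang 78.2
yellow [289. 261.] c [337.4 -74.4] size [134.   53.7] ang 37.0
yellow [210. 265.] c [313.4 154.3] size [ 54.  133.9] ang 18.1
stage [213. 179.] c [572.3 163.4] size [181.1 109.1] ang 14.0
bar [579.6 166.   53. ]
jarplace [ 471.6 -245.8    4. ]
jar [ 482.4 -263.4    0. ]
label [ 498.4 -233.7   37. ]
reader [ 593.1 -248.     0. ]
```

View pics/crop1.png

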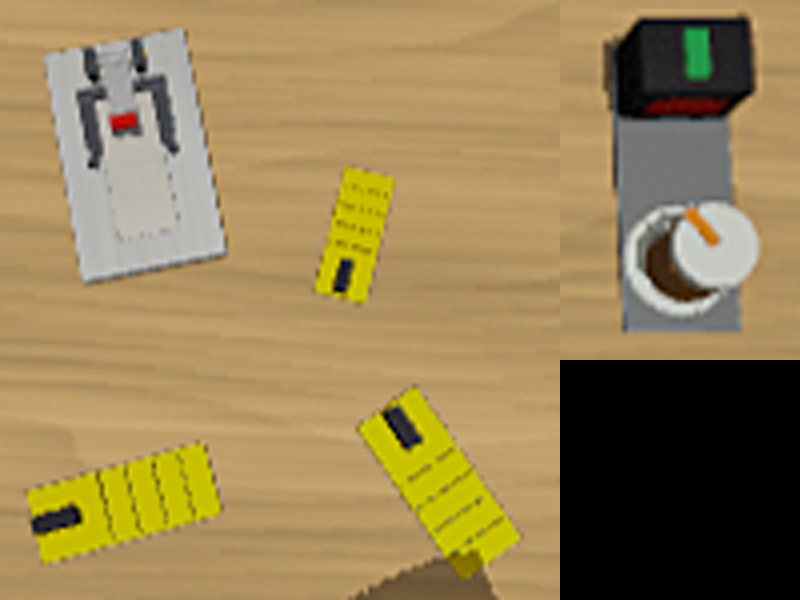

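The three yellow plates are at top-view px (268,198), 39.5 x 100.4 mm; (289,261), 54 x 134 mm; and (210,265), 54 x 134 mm. Only the first matches 100 x 40 mm. The enlarged crop agrees: it is the small one, with its fin at the lower (‑x) end. The stage is at about (572,163) with yaw 14°. The jar's stripe points up-left of the reader direction.

First move: go above the jar for a wrist view.

Run:
```python
from h import *
s=state();M=R.from_euler("xyz",s["ee_rot"],degrees=True).as_matrix();print(M.round(3));
```

```text
[[ 0.     0.896  0.445]
 [-0.     0.445 -0.896]
 [-1.    -0.     0.   ]]
```

Emit:
{"api": "drive_tool", "payload": {"plan": [[0, 0, 30, 55, 70, 40, 91], [0, 0, 60, 110, 140, 40, 91], [0, 0, 60, 165, 200, 40, 91], [0, 0, 60, 210, 255, 40, 91], [0, 0, 60, 210, 255, 40, 91], [0, 0, 60, 210, 255, 40, 91], [0, 0, 60, 210, 255, 40, 91], [0, 0, 60, 210, 255, 40, 91]]}}

```text
time_s: 2.6
ee_pos: [465.2, -260.6, 253.9]
ee_rot: [-131.4, 90.0, -135.1]
force: [-0.6, -0.4, -0.3]
gripper_width: 90.8
```

Run:
```python
from h import *
s=state();C=cam("wrist",s);w=grab_frame("wrist");np.save("w1.npy",w);save(w,"w1.png",1.4)
print(s["ee_pos"].round(1),C[2].round(1))
for l,z in [("jar_place",4),("jar",0),("jar_label",37),("reader",0)]:
    for q in place_of("wrist",l)[:2]:
        p=np.array(q["location"])*[512,384];print(l,p.round(1),round(q["p"],2),ray("wrist",p,z,C).round(1))
hsv=cv2.cvtColor(w,cv2.COLOR_RGB2HSV)
def blob(lo,hi,z,lab):
    m=cv2.inRange(hsv,lo,hi);n,L,st,ce=cv2.connectedComponentsWithStats(m)
    for i in np.argsort(-st[1:,4])[:2]+1:
        c=max(cv2.findContours((L==i).astype(np.uint8),0,1)[0],key=len)[:,0]
        X=np.array([ray("wrist",p,z,C)[:2] for p in c],np.float32);r=cv2.minAreaRect(X)
        print(lab,st[i],ce[i].round(),np.round(r[0],1),np.round(r[1],1),round(r[2],1))
blob((8,170,150),(20,255,255),80,"stripe")
blob((0,0,165),(179,40,255),78,"white")
blob((60,120,80),(85,255,255),75,"green")
blob((95,10,60),(130,90,190),4,"foot")
```

```text
[ 465.2 -260.6  253.9] [ 470.3 -188.9  424.7]
jar_place [267.  161.1] 0.94 [ 481.8 -253.9    4. ]
jar [264.3 164.6] 0.68 [ 477.9 -259.1    0. ]
jar_label [282.5 149.4] 0.65 [ 501.  -235.5   37. ]
reader [345.5 150.8] 0.91 [ 589.4 -247.4    0. ]
stripe [502 133   1   4   4] [502. 134.] [ 737.2 -229.7] [0.  3.3] 7.7
stripe [501 124   1   3   3] [501. 125.] [ 734.8 -219.3] [0.  2.2] 7.6
white [483  73  16  43 469] [490.  94.] [ 720.6 -186.6] [15.5 41.6] 6.3
white [254 188  14   6  46] [261. 190.] [ 470.4 -275.5] [ 4.6 15.7] 71.8
green [357 150  28  16 387] [370. 157.] [ 596.5 -246.5] [30.5 15.8] 2.3
foot [486 116  12  12  94] [491. 122.] [ 779.  -220.3] [12.5 16.2] 46.8
foot [ 78 266   9  15  62] [ 83. 272.] [ 196.  -404.7] [23.6 12.1] 83.7
```

View pics/w1.png

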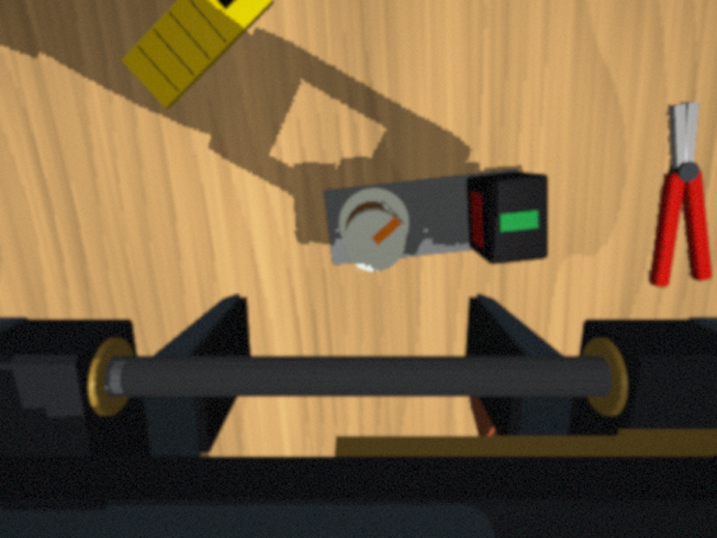

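Run:
```python
from h import *
s=state();C=cam("wrist",s)
f=lambda p,z:ray("wrist",np.array(p)/1.4,z,C)[:2]
for a,b,z,l in [((325,191),(468,177),4,"foot top"),((333,264),(470,248),4,"foot bot"),((333,264),(325,191),4,"foot end"),((377,240),(399,221),78,"stripe"),((502,222),(538,219),75,"green")]:
    A,B=f(a,z),f(b,z);d=B-A;print(l,A.round(1),B.round(1),np.degrees(np.arctan2(d[1],d[0])).round(1))
print("lid",f((375,228),78).round(1))
w=np.load("w1.npy");save(w,"w1c.png",7,(225,115,310,195))
```

```text
foot top [ 437.2 -218.1] [ 573.3 -213.9] 1.8
foot bot [ 439.1 -290. ] [ 575.2 -282.6] 3.1
foot end [ 439.1 -290. ] [ 437.2 -218.1] 91.5
stripe [ 481.7 -254.7] [ 500.1 -240.4] 37.8
green [ 583.3 -247.1] [ 612.1 -246.6] 1.1
lid [ 480.6 -244.8]
```

View pics/w1c.png

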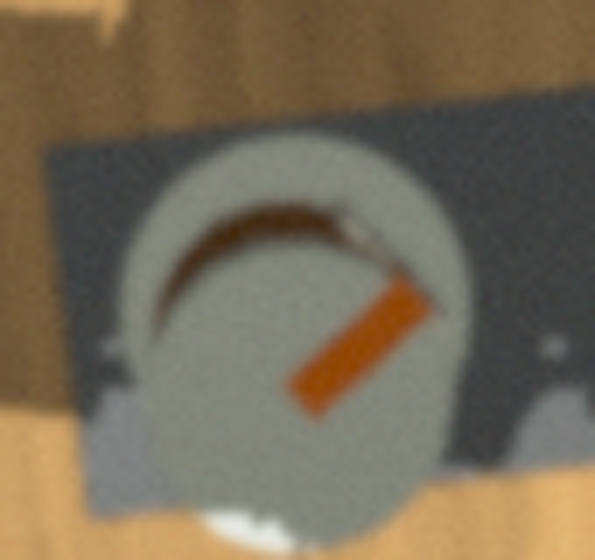

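Run:
```python
from h import *
s=state();C=cam("wrist",s)
f=lambda p,z:ray("wrist",np.array(p)/7+[225,115],z,C)[:2]
print("lid",f((298,392),82),"disc",f((295,305),4))
a,b=f((305,400),82),f((413,293),82);d=b-a;print(a,b,np.degrees(np.arctan2(d[1],d[0])))
```

```text
lid [ 479.67959202 -253.30393728] disc [ 482.20669779 -250.73225371]
[ 480.72521409 -254.67292899] [ 498.68373308 -238.6543523 ] 41.73221152239075
```

Emit:
{"api": "drive_tool", "payload": {"plan": [[0, 0, 0, 15, 8.5, -20, 91], [0, 0, 0, 15, 8.5, -60, 91], [0, 0, 0, 15, 8.5, -110, 91], [0, 0, 0, 15, 8.5, -160, 91], [0, 0, 0, 15, 8.5, -195, 91], [0, 0, 0, 15, 8.5, -214, 91], [0, 0, 0, 15, 8.5, -214, 91], [0, 0, 0, 15, 8.5, -214, 70], [0, 0, 0, 15, 8.5, -214, 45], [0, 0, 0, 15, 8.5, -214, 45]], "grip_force": 15}}

```text
time_s: 4.1
ee_pos: [480.5, -252.6, 40.8]
ee_rot: [-27.4, 89.9, -31.2]
force: [1.5, -0.4, -0.3]
gripper_width: 63.8
```

Emit:
{"api": "drive_tool", "payload": {"plan": [[0, 0, 0, 0, 0, 0, 45], [0, 0, 0, 0, 0, 0, 45], [0, 0, 0, 0, 0, 0, 45]]}}

```text
time_s: 4.47
ee_pos: [480.5, -252.6, 41.3]
ee_rot: [-31.5, 89.9, -35.2]
force: [-1.0, -0.4, 4.5]
gripper_width: 49.7
```

Emit:
{"api": "drive_tool", "payload": {"plan": [[0, 0, -10, 0, 0, 0, 45], [0, 0, -20, 0, 0, 0, 45], [0, 0, -30, 0, 0, 0, 45], [0, 0, -39.5, 0, 0, 0, 45], [0, 0, -39.5, 0, 0, 0, 45], [0, 0, -39.5, 0, 0, 0, 45], [0, 0, -39.5, 0, 0, 0, 91], [0, 0, -39.5, 0, 0, 0, 91], [0, 0, -39.5, 0, 0, 0, 91], [0, 0, -39.5, 0, 0, 0, 91]]}}

```text
time_s: 5.72
ee_pos: [480.5, -252.6, 41.2]
ee_rot: [-32.6, 89.9, -75.8]
force: [-0.6, -0.1, 0.8]
gripper_width: 86.8
```

Emit:
{"api": "drive_tool", "payload": {"plan": [[0, 0, 0, 0, 0, 20, 91], [0, 0, 0, 0, 0, 70, 91], [0, 0, 0, 0, 0, 130, 91], [0, 0, 0, 0, 0, 190, 91], [0, 0, 0, 0, 0, 210, 91], [0, 0, 0, 0, 0, 210, 91], [0, 0, 0, 0, 0, 210, 91]]}}

```text
time_s: 6.6
ee_pos: [479.7, -252.2, 249.7]
ee_rot: [-126.0, 89.9, -169.2]
force: [0.2, 0.2, -0.5]
gripper_width: 90.6
```

Run:
```python
from h import *
s=state();C=cam("wrist",s);w=grab_frame("wrist");np.save("w2.npy",w)
p=proj("wrist",(481,-252,82),C).astype(int);print(p,s["ee_pos"].round(1),s["qpos"].round(1),s["time_s"]);b=(max(p[0]-60,0),max(p[1]-60,0),p[0]+90,p[1]+50);print(b)
save(w,"w2.png",5,b)
```

```text
[256 178] [ 479.7 -252.2  249.7] [-28.9  14.2  90.3  -0.1  75.6  14.3] 6.6
(np.int64(196), np.int64(118), np.int64(346), np.int64(228))
```

View pics/w2.png

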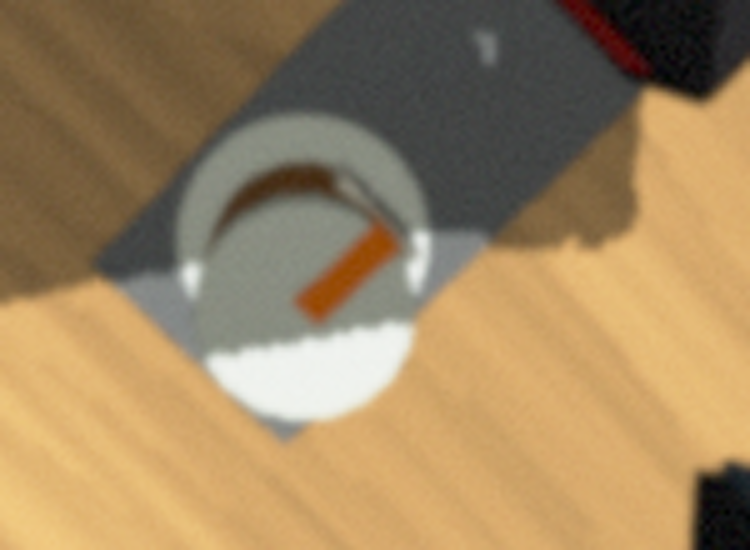

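The stripe now runs parallel to the foot edges and points at the red window, with the jar on its disc. Next, a wrist view over the stage and plate.

Emit:
{"api": "drive_tool", "payload": {"plan": [[0, 0, -10, 10, 55, 30, 91], [0, 0, -20, 20, 115, 30, 91], [0, 0, -30, 30, 175, 30, 91], [0, 0, -33, 40, 235, 30, 91], [0, 0, -33, 50, 295, 30, 91], [0, 0, -33, 55, 340, 30, 91], [0, 0, -33, 55, 360, 30, 91], [0, 0, -33, 55, 360, 30, 91], [0, 0, -33, 55, 360, 30, 91]]}}

```text
time_s: 7.78
ee_pos: [534.4, 106.4, 278.9]
ee_rot: [-110.5, 89.8, 173.2]
force: [-0.3, 0.6, -0.2]
gripper_width: 91.0
```

Run:
```python
from h import *
s=state();C=cam("wrist",s);w=grab_frame("wrist");np.save("w3.npy",w);save(w,"w3.png",1.5)
print(s["ee_pos"].round(1),s["qpos"].round(1),s["qvel"].round(1),s["time_s"])
for l,z in [("clip_bar",53),("seat",20),("stage",0),("plate",0),("plate_fin",17)]:
    for q in place_of("wrist",l)[:2]:
        p=np.array(q["location"])*[512,384];print(l,p.round(1),round(q["p"],2),ray("wrist",p,z,C).round(1))
hsv=cv2.cvtColor(w,cv2.COLOR_RGB2HSV)
def blob(lo,hi,z,lab,k=3):
    m=cv2.inRange(hsv,lo,hi)|(cv2.inRange(hsv,(170,150,90),(179,255,255)) if lab=="red" else 0);m=cv2.morphologyEx(m,cv2.MORPH_CLOSE,np.ones((k,k)));n,L,st,ce=cv2.connectedComponentsWithStats(m)
    for i in np.argsort(-st[1:,4])[:3]+1:
        c=max(cv2.findContours((L==i).astype(np.uint8),0,1)[0],key=len)[:,0]
        X=np.array([ray("wrist",p,z,C)[:2] for p in c],np.float32);r=cv2.minAreaRect(X)
        print(lab,st[i],ce[i].round(),np.round(r[0],1),np.round(r[1],1),round(r[2],1))
blob((24,130,60),(35,255,255),6,"yellow",7)
blob((0,150,90),(8,255,255),58,"red")
blob((0,0,120),(179,45,255),20,"stage",15)
```

```text
[534.4 106.4 278.9] [10.  13.7 86.8  0.1 79.7 86.3] [-0.6 -0.3 -0.3  0.3 -0.   0.1] 7.775
seat [218.9 133.9] 0.67 [564.2 165.2  20. ]
seat [317.2 212. ] 0.5 [488.8   3.3  20. ]
stage [223.3 130.2] 0.71 [568.8 162.2   0. ]
plate [192.2 286.2] 0.87 [313.6 158.7   0. ]
plate [334.2 305.5] 0.74 [334.1 -76.2   0. ]
plate_fin [331.8 287. ] 0.83 [375.1 -55.   17. ]
plate_fin [316.5 212.4] 0.74 [487.2   3.3  17. ]
yellow [ 300  156   55   70 1694] [328. 189.] [518.9  -4.9] [40.7 99.5] 78.3
yellow [ 167  282   69   24 1387] [201. 293.] [307.7 141.6] [ 42.  109.1] 13.8
yellow [ 307  282   46   31 1110] [331. 297.] [350.7 -62. ] [55.1 76.2] 13.8
red [210 113  15   8 119] [217. 117.] [587.7 168.2] [ 8.3 17.4] 13.7
stage [ 176   57   85   56 2958] [217.  76.] [625.9 178.4] [ 67.9 107.9] 14.1
stage [ 184  156   75   37 2132] [223. 177.] [510.1 151.1] [ 51.5 104.9] 13.7
stage [498  32  14  19 217] [506.  41.] [ 763.1 -163.1] [20.8 17.5] 13.7
```

View pics/w3.png

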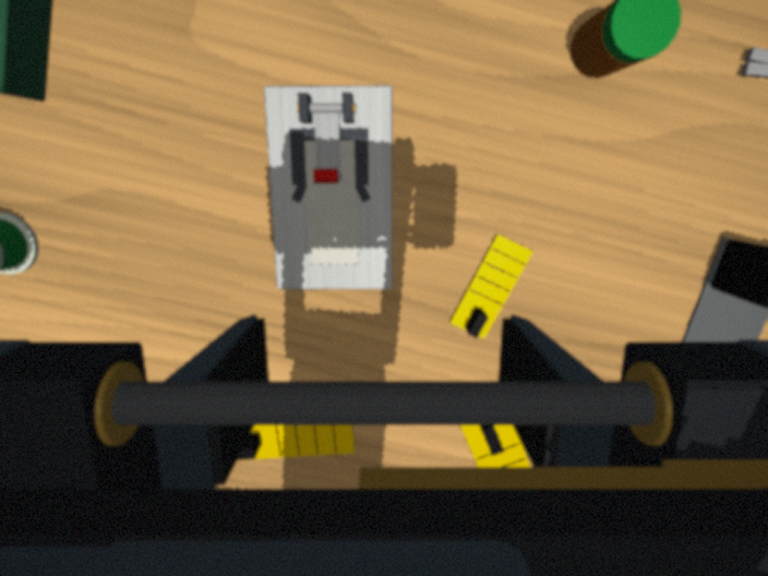

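Views 7 so far: the clip bar is at about (587.5,168.2), and the red blob, top view and wrist view agree. The small yellow plate is confirmed at (519,-5), 41 x 100 mm, heading -11.7°. Now pinching the bar.

Emit:
{"api": "drive_tool", "payload": {"plan": [[0, 0, 0, 30, 35, -30, 60], [0, 0, 0, 53, 62, -60, 45], [0, 0, 0, 53, 62, -110, 45], [0, 0, 0, 53, 62, -160, 45], [0, 0, 0, 53, 62, -200, 45], [0, 0, 0, 53, 62, -225, 45], [0, 0, 0, 53, 62, -241, 45], [0, 0, 0, 53, 62, -241, 45], [0, 0, 0, 53, 62, -241, 45]], "grip_force": 20}}

```text
time_s: 9.2
ee_pos: [588.7, 169.1, 39.7]
ee_rot: [159.8, 89.9, 83.5]
force: [-0.4, -0.5, 0.8]
gripper_width: 45.3
```

Emit:
{"api": "drive_tool", "payload": {"plan": [[0, 0, 0, 0, 0, 0, 30], [0, 0, 0, 0, 0, 0, 14], [0, 0, 0, 0, 0, 0, 14], [0, 0, 0, 0, 0, 0, 14], [0, 0, 0, 0, 0, 0, 14]]}}

```text
time_s: 9.82
ee_pos: [588.9, 168.8, 39.9]
ee_rot: [142.1, 89.9, 65.9]
force: [0.9, -2.2, 1.8]
gripper_width: 20.0
```

Emit:
{"api": "drive_tool", "payload": {"plan": [[0, 0, 0, 2, 0.5, 5.4, 14], [0, 0, 0, 4.5, 1.1, 10.6, 14], [0, 0, 0, 7.5, 1.9, 15.5, 14], [0, 0, 0, 11, 2.7, 20, 14], [0, 0, 0, 14.9, 3.7, 24.2, 14], [0, 0, 0, 19.2, 4.8, 27.9, 14], [0, 0, 0, 23.8, 5.9, 31.2, 14], [0, 0, 0, 23.8, 5.9, 31.2, 14], [0, 0, 0, 23.8, 5.9, 31.2, 14]]}}

```text
time_s: 10.95
ee_pos: [613.0, 174.8, 71.7]
ee_rot: [122.6, 89.9, 46.4]
force: [-2.1, -3.0, -1.3]
gripper_width: 19.6
```

Emit:
{"api": "drive_tool", "payload": {"plan": [[0, 0, 0, 0, 0, 0, 45], [0, 0, 0, 0, 0, 0, 45], [0, 0, 0, 0, 0, 0, 45], [0, 0, 0, 0, 0, 30, 45], [0, 0, 0, -30, -30, 80, 45], [0, 0, 0, -60, -80, 130, 45], [0, 0, 0, -80, -130, 150, 60], [0, 0, 0, -80, -130, 150, 60], [0, 0, 0, -80, -130, 150, 60]]}}

```text
time_s: 12.08
ee_pos: [533.3, 44.7, 222.1]
ee_rot: [114.8, 89.8, 38.5]
force: [0.3, 0.1, -0.9]
gripper_width: 60.0
```

Run:
```python
from h import *
s=state();C=cam("wrist",s);w=grab_frame("wrist");np.save("w4.npy",w)
print(s["ee_pos"].round(1),s["qpos"].round(1),s["time_s"])
hsv=cv2.cvtColor(w,cv2.COLOR_RGB2HSV)
o=np.array([572.2,164.6]);u=np.array([.970,.242])
m=cv2.inRange(hsv,(0,150,70),(8,255,255))|cv2.inRange(hsv,(170,150,70),(179,255,255));n,L,st,ce=cv2.connectedComponentsWithStats(m)
for i in np.argsort(-st[1:,4])[:3]+1:print("red",st[i],ce[i].round(1))
for th in (0,.3,.5,.6,.7,.8):
    a=np.radians(18.12)+th;x=70-57.87*np.cos(a);print(th,proj("wrist",[*(o+u*x),35+57.87*np.sin(a)],C).round(1))
m=cv2.morphologyEx(cv2.inRange(hsv,(24,130,60),(35,255,255)),cv2.MORPH_CLOSE,np.ones((7,7)));n,L,st,ce=cv2.connectedComponentsWithStats(m)
for i in np.argsort(-st[1:,4])[:3]+1:
    c=max(cv2.findContours((L==i).astype(np.uint8),0,1)[0],key=len)[:,0]
    r=cv2.minAreaRect(np.array([ray("wrist",p,6,C)[:2] for p in c],np.float32));print("y",st[i],np.round(r[0],1),np.round(r[1],1),round(r[2],1))
# fin: dark pixels near plate
p=proj("wrist",(485,1.6,28),C).astype(int);x0,y0=p-25;print(p)
m=(hsv[y0:y0+50,x0:x0+50,2]<55).astype(np.uint8);n,L,st,ce=cv2.connectedComponentsWithStats(m)
for i in range(1,n):
    if st[i,4]>20:
        q=ce[i]+[x0,y0];c=max(cv2.findContours((L==i).astype(np.uint8),0,1)[0],key=len)[:,0]+[x0,y0]
        r=cv2.minAreaRect(np.array([ray("wrist",k,28,C)[:2] for k in c],np.float32));print("fin",st[i],q.round(1),ray("wrist",q,28,C).round(1),np.round(r[0],1),np.round(r[1],1),round(r[2],1))
```

```text
[533.3  44.7 222.1] [ 3.5 14.3 94.2  0.1 71.3 79.8] 12.075
red [129  70  23  12 265] [140.2  75.5]
0 [153.7 104. ]
0.3 [148.1  95.5]
0.5 [144.3  86.7]
0.6 [142.5  81.5]
0.7 [140.8  75.8]
0.8 [139.1  69.6]
y [ 261  151   62   80 2218] [518.9  -5.1] [40.5 99.9] 78.1
y [269 282  49  31 953] [372.  -48.9] [47.7 68.8] 13.7
y [372   0   1   4   4] [749.8 -35.3] [3. 0.] 19.0
[280 220]
fin [ 19  14  12  19 141] [279.4 217.8] [488.1   3.6  28. ] [488.1   3.7] [ 9.6 24.3] 79.3
```

Clip raised to 0.70 rad (the red blob matches the prediction at 0.7). Now grasping the fin.

Emit:
{"api": "drive_tool", "payload": {"plan": [[0, 0, -10, -25, -20, -50, 50], [0, 0, -20, -46.5, -42, -90, 40], [0, 0, -25.5, -46.5, -42, -140, 40], [0, 0, -25.5, -46.5, -42, -180, 40], [0, 0, -25.5, -46.5, -42, -200, 40], [0, 0, -25.5, -46.5, -42, -212, 40], [0, 0, -25.5, -46.5, -42, -212, 40], [0, 0, -25.5, -46.5, -42, -212, 40]], "grip_force": 25}}

```text
time_s: 13.12
ee_pos: [487.4, 3.7, 9.7]
ee_rot: [125.8, 89.8, 24.0]
force: [-0.5, 0.0, 0.6]
gripper_width: 40.1
```

Emit:
{"api": "drive_tool", "payload": {"plan": [[0, 0, 0, 0, 0, -1, 20], [0, 0, 0, 0, 0, -1, 5], [0, 0, 0, 0, 0, -1, 5], [0, 0, 0, 0, 0, -1, 5], [0, 0, 0, 0, 0, -1, 5]]}}

```text
time_s: 13.75
ee_pos: [487.5, 3.5, 9.0]
ee_rot: [122.0, 89.8, 20.3]
force: [-1.2, -1.0, 3.6]
gripper_width: 9.6
```

Emit:
{"api": "drive_tool", "payload": {"plan": [[0, 0, 0, 0, 0, 20, 5], [0, 0, 0, 0, 0, 55, 5], [0, 0, 9, -5, 40, 55, 5], [0, 0, 18, -10, 85, 55, 5], [0, 0, 25.7, -15, 125, 55, 5], [0, 0, 25.7, -15, 136, 50, 5], [0, 0, 25.7, -15, 136, 46, 5], [0, 0, 25.7, -15, 136, 46, 5], [0, 0, 25.7, -15, 136, 46, 5]]}}

```text
time_s: 14.88
ee_pos: [472.6, 138.5, 54.9]
ee_rot: [122.5, 89.8, 46.4]
force: [-0.0, 0.4, 0.3]
gripper_width: 9.9
```

```bash
cat > v.py <<'E'
import sys
from h import *
s=state();C=cam("wrist",s);w=grab_frame("wrist");np.save(sys.argv[1]+".npy",w);save(w,sys.argv[1]+".png",1.5)
zt=float(sys.argv[2])
print(s["ee_pos"].round(1),s["ee_rot"].round(1),s["force"].round(1),s["time_s"])
hsv=cv2.cvtColor(w,cv2.COLOR_RGB2HSV)
o=np.array([572.2,164.6]);A=np.array([[.970,.242],[-.242,.970]])
print("tcp stage",A@(s["ee_pos"][:2]-o))
m=cv2.morphologyEx(cv2.inRange(hsv,(22,120,50),(36,255,255)),cv2.MORPH_CLOSE,np.ones((5,5)));n,L,st,ce=cv2.connectedComponentsWithStats(m)
for i in np.argsort(-st[1:,4])[:3]+1:
    c=max(cv2.findContours((L==i).astype(np.uint8),0,1)[0],key=len)[:,0]
    r=cv2.minAreaRect(np.array([A@(ray("wrist",p,zt,C)[:2]-o) for p in c],np.float32));print("y",st[i],np.round(r[0],1),np.round(r[1],1),round(r[2],1),cv2.boxPoints(r).round(1).tolist())
E
python3 v.py w5 52
```

```text
[472.6 138.5  54.9] [122.5  89.8  46.4] [-0.   0.4  0.3] 14.875
tcp stage [-102.90607044   -1.19179486]
y [ 219   92   74  137 8929] [-59.  -1.] [40.  77.1] 89.8 [[-97.5999984741211, -20.899999618530273], [-20.5, -21.100000381469727], [-20.399999618530273, 18.899999618530273], [-97.5, 19.100000381469727]]
y [308 306  45  20 448] [-157.5  -48.9] [29. 14.] 89.9 [[-164.60000610351562, -63.400001525878906], [-150.5, -63.5], [-150.5, -34.5], [-164.5, -34.400001525878906]]
y [261 306  47  20 248] [-157.9  -18.9] [13.7 29.7] 5.8 [[-166.1999969482422, -4.800000190734863], [-163.1999969482422, -34.400001525878906], [-149.60000610351562, -33.0], [-152.60000610351562, -3.4000000953674316]]
```

View pics/w5.png

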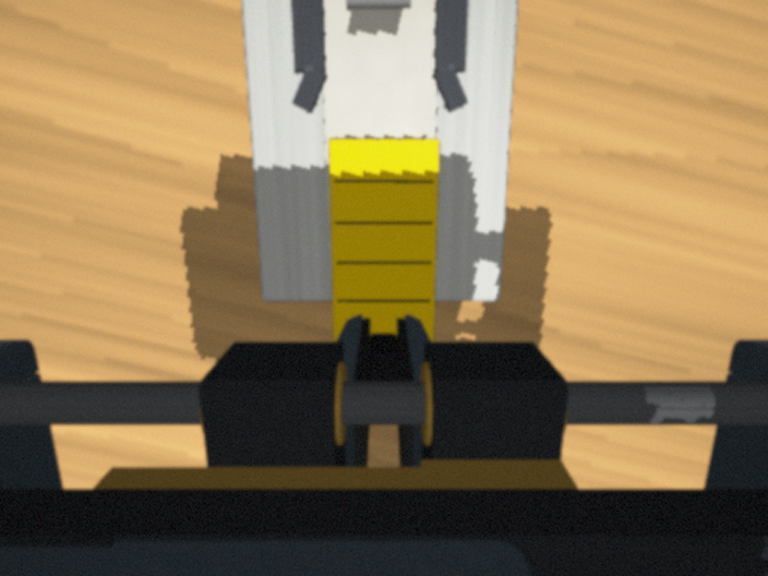

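Run:
```python
from h import *
C=cam("wrist");o=np.array([572.2,164.6]);A=np.array([[.970,.242],[-.242,.970]])
for p,z in [((324,40),25),((436,40),25),((325,65),25),((436,65),25),((245,40),20),((516,40),20),((257,220),20),((262,300),20),((498,300),20)]:
    print(p,(A@(ray("wrist",np.array(p)/1.5,z,C)[:2]-o)).round(1))
w=np.load("w5.npy").astype(float).mean(2)
for r in (20,30,40): print(r,w[r,205:300].astype(int).tolist())
```

```text
(324, 40) [18.  21.8]
(436, 40) [ 17.8 -22. ]
(325, 65) [ 9.  21.8]
(436, 65) [  8.8 -22.2]
(245, 40) [19.3 54.1]
(516, 40) [ 18.9 -54.5]
(257, 220) [-52.4  54.4]
(262, 300) [-88.9  54.7]
(498, 300) [-89.2 -53.6]
20 [77, 80, 79, 80, 81, 81, 80, 79, 81, 82, 105, 155, 200, 216, 220, 221, 222, 221, 221, 221, 222, 222, 222, 222, 220, 207, 185, 148, 128, 126, 123, 128, 149, 164, 173, 166, 150, 143, 141, 133, 128, 124, 126, 123, 125, 131, 146, 169, 173, 166, 148, 142, 137, 129, 126, 123, 124, 126, 130, 152, 189, 212, 218, 220, 220, 222, 220, 221, 222, 222, 221, 221, 222, 221, 222, 222, 222, 223, 223, 224, 221, 221, 217, 194, 144, 98, 77, 83, 84, 82, 82, 79, 80, 80, 81]
30 [80, 78, 81, 79, 82, 80, 79, 81, 82, 84, 100, 151, 203, 219, 222, 221, 222, 223, 224, 223, 222, 223, 224, 222, 223, 222, 221, 223, 221, 222, 220, 221, 222, 221, 223, 223, 222, 222, 222, 222, 223, 222, 223, 222, 222, 223, 222, 221, 222, 221, 221, 223, 223, 223, 222, 223, 221, 222, 221, 224, 223, 223, 223, 222, 222, 222, 224, 223, 223, 222, 226, 225, 226, 223, 223, 224, 225, 224, 224, 222, 224, 222, 219, 217, 186, 129, 91, 84, 84, 84, 81, 83, 81, 84, 84]
40 [82, 80, 80, 82, 84, 84, 85, 82, 84, 81, 87, 117, 173, 212, 224, 224, 225, 225, 226, 225, 227, 226, 226, 225, 227, 223, 225, 222, 223, 224, 225, 223, 225, 223, 223, 225, 223, 223, 224, 226, 226, 227, 225, 226, 227, 227, 227, 228, 227, 227, 226, 226, 226, 228, 228, 227, 226, 226, 227, 224, 225, 225, 224, 226, 225, 227, 225, 224, 225, 226, 227, 224, 226, 226, 226, 225, 225, 226, 224, 226, 225, 223, 223, 215, 183, 128, 89, 85, 83, 84, 86, 84, 84, 84, 85]
```

The plate is straight in the grip, 1 mm right of the slot axis, with the fences measured at ±22 mm. I'll lower it onto the bed and slide it in.

Emit:
{"api": "drive_tool", "payload": {"plan": [[0, 0, 0, -0.2, 1, -12, 5], [0, 0, 0, -0.2, 1, -22, 5], [0, 0, 0, -0.2, 1, -25.5, 5], [0, 0, 0, 9.5, 3.4, -25.5, 5], [0, 0, 0, 19.2, 5.8, -25.5, 5], [0, 0, 0, 28.9, 8.2, -25.5, 5], [0, 0, 0, 38.6, 10.7, -25.5, 5], [0, 0, 0, 45.4, 12.4, -25.5, 5], [0, 0, 0, 45.4, 12.4, -25.5, 5]]}}

```text
time_s: 16.05
ee_pos: [518.6, 151.2, 29.5]
ee_rot: [120.2, 89.7, 44.0]
force: [1.3, 0.1, -1.0]
gripper_width: 9.5
```

Emit:
{"api": "drive_tool", "payload": {"plan": [[0, 0, 0, 5, 1.2, 0, 5], [0, 0, 0, 9.7, 2.4, 0, 5], [0, 0, 0, 13.6, 3.4, 0, 5], [0, 0, 0, 16.5, 4.1, 0, 5], [0, 0, 0, 18, 4.5, 0, 5], [0, 0, 0, 18, 4.5, 0, 5]]}}

```text
time_s: 16.8
ee_pos: [535.7, 155.4, 29.2]
ee_rot: [141.3, 89.8, 65.1]
force: [-1.8, -1.6, 0.2]
gripper_width: 10.0
```

```bash
python3 v.py w6 26
```

```text
[535.7 155.4  29.2] [141.3  89.8  65.1] [-1.8 -1.6  0.2] 16.8
tcp stage [-37.65097601  -0.08109522]
y [ 219   92   74  137 5828] [6.2 0.1] [39.6 77.2] 89.8 [[-32.5, -19.600000381469727], [44.70000076293945, -19.899999618530273], [44.900001525878906, 19.799999237060547], [-32.29999923706055, 20.100000381469727]]
y [344 310  34  16 153] [-91.8 -68.5] [20.9 11.1] 59.8 [[-101.9000015258789, -74.80000305175781], [-92.30000305175781, -80.4000015258789], [-81.80000305175781, -62.29999923706055], [-91.4000015258789, -56.70000076293945]]
y [317 315  12  11  57] [-96.3 -43.8] [5.8 6.4] 56.0 [[-100.5999984741211, -44.5], [-95.30000305175781, -48.0], [-92.0, -43.20000076293945], [-97.30000305175781, -39.599998474121094]]
```

Emit:
{"api": "drive_tool", "payload": {"plan": [[0, 0, 0, 1.5, 0.4, 0, 5], [0, 0, 0, 2.9, 0.7, 0, 5], [0, 0, 0, 3.9, 1, 0, 5], [0, 0, 0, 3.9, 1, 0, 5]]}}

```text
time_s: 17.35
ee_pos: [535.7, 155.4, 28.9]
ee_rot: [-106.4, 89.6, 177.5]
force: [-9.8, -1.9, 6.3]
gripper_width: 9.9
```

Against the stop: the TCP stood still while the force rose to 10 N. Releasing, then checking.

Emit:
{"api": "drive_tool", "payload": {"plan": [[0, 0, 0, 0, 0, 0.5, 40], [0, 0, 0, 0, 0, 0.5, 40], [0, 0, 0, 0, 0, 0.5, 40], [0, 0, 0, 0, 0, 15, 40], [0, 0, 0, 0, 0, 60, 40], [0, 0, 0, 0, 0, 110, 40], [0, 0, 0, 0, 0, 150, 40], [0, 0, 0, 0, 0, 150, 40], [0, 0, 0, 0, 0, 150, 40]]}}

```text
time_s: 18.48
ee_pos: [535.3, 155.3, 178.9]
ee_rot: [-106.0, 89.6, 177.8]
force: [-0.1, 0.1, 0.0]
gripper_width: 40.2
```

```bash
python3 v.py w7 26
python3 - <<'E'
from h import *
w=np.load("w7.npy");C=cam("wrist");hsv=cv2.cvtColor(w,cv2.COLOR_RGB2HSV)
m=cv2.inRange(hsv,(0,150,70),(8,255,255))|cv2.inRange(hsv,(170,150,70),(179,255,255));n,L,st,ce=cv2.connectedComponentsWithStats(m)
for i in np.argsort(-st[1:,4])[:2]+1:print("red",st[i],ce[i].round(1))
o=np.array([572.2,164.6]);u=np.array([.970,.242])
for th in (.3,.5,.6,.7,.8):
    a=np.radians(18.12)+th;x=70-57.87*np.cos(a);print(th,proj("wrist",[*(o+u*x),35+57.87*np.sin(a)],C).round(1))
E
```

```text
[535.3 155.3 178.9] [-106.    89.6  177.8] [-0.1  0.1  0. ] 18.475
tcp stage [-38.04246392  -0.06366707]
y [ 236  100   40   97 2793] [-4.8  0. ] [39.8 99.2] 89.9 [[-54.5, -19.700000762939453], [44.79999923706055, -20.0], [44.79999923706055, 19.799999237060547], [-54.400001525878906, 20.100000381469727]]
y [337 306  82  20 636] [-204.1 -145.8] [97.6 26.5] 89.9 [[-217.39999389648438, -194.60000610351562], [-190.89999389648438, -194.60000610351562], [-190.8000030517578, -97.0], [-217.3000030517578, -97.0]]
y [168 311  68  15 290] [-207.2   66. ] [80.6 19.6] 89.9 [[-217.10000610351562, 25.700000762939453], [-197.39999389648438, 25.700000762939453], [-197.3000030517578, 106.30000305175781], [-216.89999389648438, 106.30000305175781]]
red [243  98  25  13 301] [255.1 103.9]
0.3 [255.5 123.9]
0.5 [255.4 115.2]
0.6 [255.4 109.8]
0.7 [255.4 103.8]
0.8 [255.4  97.2]
```

View pics/w7.png

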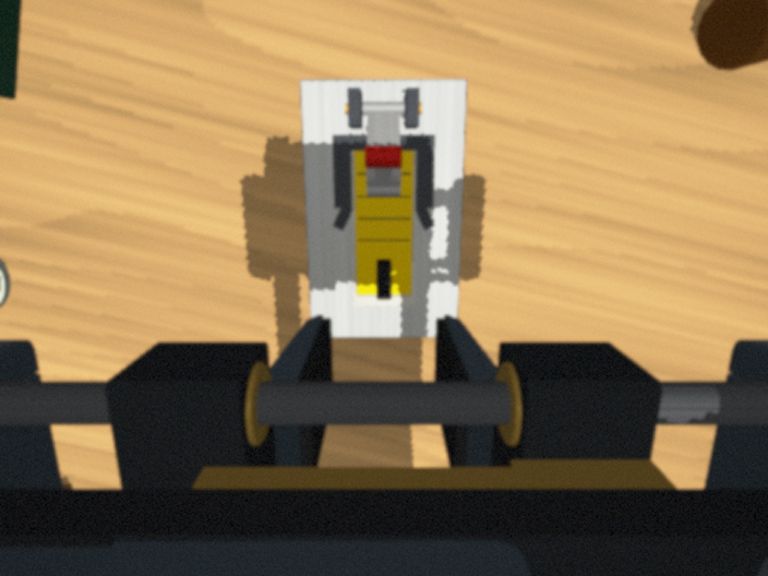

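Plate is home (origin at stage x −4.8, y 0.0, straight, fin outwards) and the clip is still at 0.70 rad. Re-pinching the bar.

Emit:
{"api": "drive_tool", "payload": {"plan": [[0, 0, 0, 40, 10, 0, 40], [0, 0, 0, 77.5, 19.5, 0, 40], [0, 0, 0, 77.5, 19.5, -40, 40], [0, 0, 0, 77.5, 19.5, -75, 40], [0, 0, 0, 77.5, 19.5, -98, 40], [0, 0, 0, 77.5, 19.5, -107, 40], [0, 0, 0, 77.5, 19.5, -107, 40], [0, 0, 0, 77.5, 19.5, -107, 25], [0, 0, 0, 77.5, 19.5, -107, 14], [0, 0, 0, 77.5, 19.5, -107, 14]], "grip_force": 15}}

```text
time_s: 19.77
ee_pos: [613.0, 174.8, 72.2]
ee_rot: [-105.0, 89.6, 178.9]
force: [-0.2, -0.3, 2.7]
gripper_width: 19.8
```

Emit:
{"api": "drive_tool", "payload": {"plan": [[0, 0, 0, 0, 0, 0, 14], [0, 0, 0, 0, 0, 0, 14]]}}

```text
time_s: 20.02
ee_pos: [612.9, 174.8, 72.2]
ee_rot: [-104.8, 89.6, 179.1]
force: [-0.2, 1.0, -1.0]
gripper_width: 19.7
```

Emit:
{"api": "drive_tool", "payload": {"plan": [[0, 0, 0, -4.6, -1.1, -3.3, 14], [0, 0, 0, -8.9, -2.2, -7, 14], [0, 0, 0, -12.8, -3.2, -11.2, 14], [0, 0, 0, -16.3, -4, -15.7, 14], [0, 0, 0, -19.3, -4.8, -20.6, 14], [0, 0, 0, -20.6, -5.1, -23.2, 14], [0, 0, 0, -21.8, -5.4, -25.8, 14], [0, 0, 0, -22.2, -5.5, -26.8, 14], [0, 0, 0, -22.2, -5.5, -26.8, 14]]}}

```text
time_s: 21.15
ee_pos: [590.3, 169.1, 45.1]
ee_rot: [-102.5, 89.5, -178.6]
force: [0.2, -0.7, 2.3]
gripper_width: 19.8
```

Emit:
{"api": "drive_tool", "payload": {"plan": [[0, 0, 0, -0.3, 0, -0.8, 14], [0, 0, 0, -0.5, -0.1, -1.6, 14], [0, 0, 0, -0.5, -0.1, -1.6, 14]]}}

```text
time_s: 21.52
ee_pos: [590.3, 169.1, 45.0]
ee_rot: [-105.5, 89.6, 178.4]
force: [-1.3, -1.3, 9.7]
gripper_width: 19.7
```

The clip is on the plate: z stopped at 45 while the force rose to about 10 N. Releasing, withdrawing and checking.

Emit:
{"api": "drive_tool", "payload": {"plan": [[0, 0, 0, 0, 0, 0.5, 40], [0, 0, 0, 0, 0, 0.5, 40], [0, 0, 0, 0, 0, 0.5, 40], [0, 0, 0, 0, 0, 15, 40], [0, 0, 0, 0, 0, 60, 40], [0, 0, 0, -25, -10, 110, 40], [0, 0, 0, -55, -15, 150, 40], [0, 0, 0, -55, -15, 150, 40], [0, 0, 0, -55, -15, 150, 40]]}}

```text
time_s: 22.65
ee_pos: [535.3, 154.1, 195.2]
ee_rot: [-106.9, 89.7, 176.9]
force: [-0.0, 0.3, 0.5]
gripper_width: 40.2
```

```bash
python3 v.py w8 26
python3 - <<'E'
from h import *
w=np.load("w8.npy");C=cam("wrist");hsv=cv2.cvtColor(w,cv2.COLOR_RGB2HSV)
m=cv2.inRange(hsv,(0,150,70),(8,255,255))|cv2.inRange(hsv,(170,150,70),(179,255,255));n,L,st,ce=cv2.connectedComponentsWithStats(m)
for i in np.argsort(-st[1:,4])[:2]+1:print("red",st[i],ce[i].round(1))
o=np.array([572.2,164.6]);u=np.array([.970,.242])
for th in (0,.05,.09,.15,.2,.3):
    a=np.radians(18.12)+th;x=70-57.87*np.cos(a);print(th,proj("wrist",[*(o+u*x),35+57.87*np.sin(a)],C).round(1))
save(grab_frame("top"),"top2.png",1.5)
E
```

```text
[535.3 154.1 195.2] [-106.9   89.7  176.9] [-0.   0.3  0.5] 22.65
tcp stage [-38.29054038  -1.22912281]
y [ 236  100   38   93 2493] [-4.5  0. ] [39.8 99.5] 89.9 [[-54.29999923706055, -19.799999237060547], [45.20000076293945, -20.0], [45.29999923706055, 19.799999237060547], [-54.20000076293945, 20.100000381469727]]
y [382 306  61  20 507] [-216.1 -198.6] [78.8 27.8] 89.9 [[-230.0, -238.0], [-202.3000030517578, -238.0], [-202.10000610351562, -159.1999969482422], [-229.89999389648438, -159.1999969482422]]
y [171 309  93  17 434] [-218.8   48.2] [ 21.7 116.8] 1.9 [[-231.5, 106.19999694824219], [-227.6999969482422, -10.5], [-206.0, -9.800000190734863], [-209.8000030517578, 106.9000015258789]]
red [245 124  19  11 187] [254.1 129.4]
0 [254.3 130.8]
0.05 [254.3 130. ]
0.09 [254.3 129.2]
0.15 [254.3 127.8]
0.2 [254.3 126.5]
0.3 [254.2 123.3]
```

View pics/w8.png

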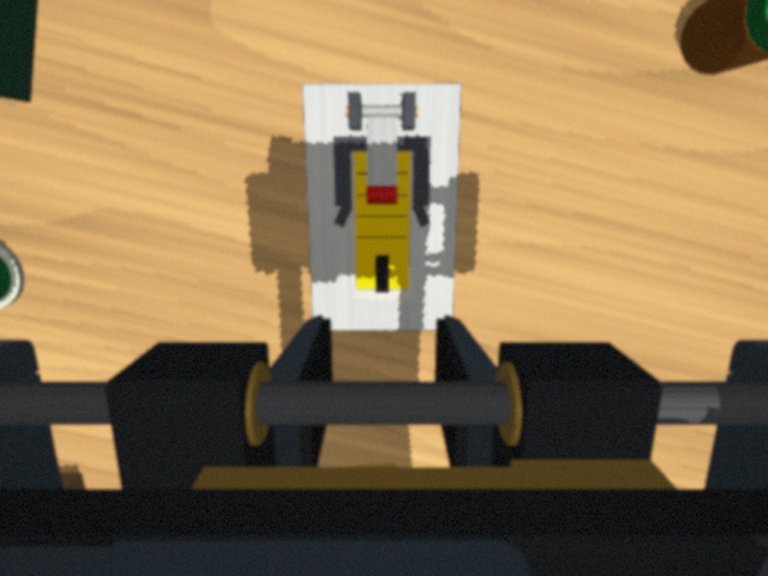

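View pics/top2.png

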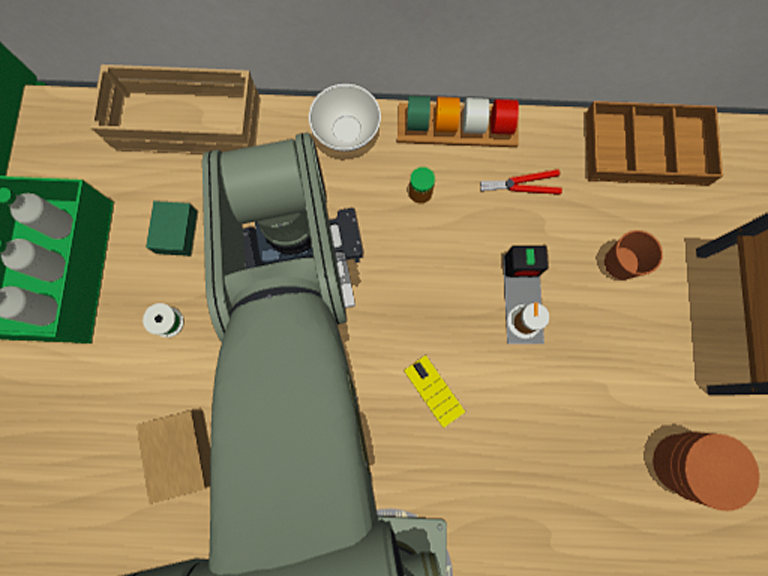

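The wrist view shows the bar at (254,129), which fits about 0.08–0.09 rad. The plate is home and straight under the clip. The top view shows the jar stripe pointing at the reader, and the other things in view have not moved. Handing in.

```bash
python3 -c "
from h import *
print(env.job_done(), state()['time_s'])"
```

```text
the job is handed in; nothing more can be done
the job is handed in; nothing more can be done
```

I did the whole job and handed it in with the clock at about 23 s. The hand-in gave no verdict.

- **Jar:** I turned it about −39.5° on its disc. In the wrist view just after the turn, and again in the last top view, the lid stripe pointed at the red window.
- **Plate choice:** Of the three yellow plates, I used the 40 x 100 mm one. The other two measured 54 x 134 mm.
- **Plate fit:** I raised the clip to about 0.70 rad and slid the plate in until it met the stop. At the stop the force rose to about 10 N and the tool stopped moving. The last wrist view puts the plate's origin at stage x −4.5, y 0.0 mm (the seat is at x −5), straight and fin outwards.
- **Clip:** I lowered it until the plate stopped it, again at about 10 N. The last wrist view puts it at about 0.08–0.09 rad, and the tool's height when the clip stopped fits 0.09.
- **At the end:** The gripper was open and clear of everything. The other loose things I could see in the last top view were where they started; the blue plate was hidden under the arm then, but I never worked near it.

No check failed. Early on, the trained networks' position for the clip bar was about 7 mm off, so I used the red bar's position in the wrist picture instead.

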